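# Tip two watch job crates to find the stamp and push the stamped one to dispatch

## Task

One of the two wooden job crates on the watchmaker's bench is stamped underneath: push each crate so that it tips over towards the robot and lies on its near wall, baring its underside. Then push the stamped crate, lying as it is, away along the bench until its underside is flush against the aluminium dispatch rail, and leave the other one lying where it fell. Only push with the fingers: never lift or carry a crate, and leave the small loose things around them alone.

Things in the scene. Friction and masses are not known exactly. Their poses are not given: they have to be found in the camera images.
- crate_a: closed wooden job crate, weighted low, 80 mm deep (its x), 120 wide (y), 110 high (z), 0.33-0.59 kg. Origin: centre of its underside; z to its lid; x away from the robot at the start, yawed up to 0.2 rad. Pushed towards the robot 95 mm up its far wall it tips on its near bottom edge, sliding little; past about 62 degrees it falls over by itself onto its near wall, lying 80 high. Either crate may be on the left.
- crate_b: closed wooden job crate, weighted low, 80 mm deep (its x), 120 wide (y), 110 high (z), 0.33-0.59 kg. Origin: centre of its underside; z to its lid; x away from the robot at the start, yawed up to 0.2 rad. Pushed towards the robot 95 mm up its far wall it tips on its near bottom edge, sliding little; past about 62 degrees it falls over by itself onto its near wall, lying 80 high. Looks the same.
- lid_a (a point): centre of the outer face of crate_a's lid, 110 mm from its underside; 110 mm up while it stands, 40 mm up and facing the robot once it lies on its near wall
- lid_b (a point): the same point of crate_b
- stamp (a point): centre of the stamp, a dark branded ring 70 mm across with a bar across it, at the middle of the underside of one of the two crates, recessed 6 mm between the skids; the other underside is bare. It shows from beyond the table once the crate lies on its near wall
- rail: dispatch rail: fixed straight aluminium bar on the bench beyond the crates, 16 mm thick (its x), 600 mm long (its y), 22 mm high. Origin: centre of its underside; x points away from the robot, square to its length, so the near face that the crate must meet is at x = -8 mm. A cork shelf with parcels lies behind it
- loupe: bystander: black eye loupe standing between the crates, 34 mm across, 38 mm high; origin centre of its underside
- holder: bystander: brass movement-holder ring lying on the left of the crates, 52 mm across, 18 mm high; origin centre of its underside
- jar: bystander: small jar with black cap on the right of the crates, 48 mm across, 55 mm high; origin centre of its underside
- block: bystander: dark wooden bench block, left of the crates and nearer the robot, 50 x 70 mm, 35 mm high; origin centre of its underside
Things that resemble listed ones, but are neither listed nor needed, are in the scene too. What is shaped like the crate_a but orange is not meant. What is shaped like the crate_b but purple is not meant.

How it is judged (in metres and radians):
On the way, in this order (a step that is already met when the one before it is completed fails the run):
1. one crate lies tipped over towards the robot, on its near wall (((angle between crate_a's own z axis and vertical between 1.4 and 1.74 rad and height (world z) of crate_a below 0.05 m and x of lid_a in the frame of rail below -0.105 m and world x of lid_a below 0.52 m) or (angle between crate_b's own z axis and vertical between 1.4 and 1.74 rad and height (world z) of crate_b below 0.05 m and x of lid_b in the frame of rail below -0.105 m and world x of lid_b below 0.52 m))), for 0.2 s.
2. both crates lie tipped over towards the robot, the stamped one not yet at the rail (angle between crate_a's own z axis and vertical between 1.4 and 1.74 rad and height (world z) of each of crate_a, crate_b below 0.05 m and x of each of lid_a, lid_b in the frame of rail below -0.105 m and world x of each of lid_a, lid_b below 0.52 m and angle between crate_b's own z axis and vertical between 1.4 and 1.74 rad and x of crate_a in the frame of rail below -0.05 m), for 0.2 s.
At the end, for the whole second after the job is handed in: The stamped crate lies at rest on its near wall with its underside against the rail (its centre within 10 mm, and within 0.10 rad of parallel), within the rail's length; the other crate lies at rest tipped over towards the robot, the centre of its underside within 120 mm of where it stood (angle between crate_a's own z axis and vertical between 1.4 and 1.74 rad and height (world z) of each of crate_a, crate_b below 0.05 m and x of each of lid_a, lid_b in the frame of rail below -0.105 m and angle between crate_b's own z axis and vertical between 1.4 and 1.74 rad and world x of lid_b below 0.52 m and x of crate_a in the frame of rail between -0.018 and 0 m and y of crate_a in the frame of rail between -0.26 and 0.26 m and angle between the z axis of crate_a and the x axis of rail, either way round below 0.1 rad and linear speed of each of crate_a, crate_b below 0.02 m/s and distance of crate_b from where it was at the start of the episode below 0.12 m); the robot touches nothing.
It fails at once if a crate is lifted off the bench (height (world z) of any of crate_a, crate_b above 0.058 m or (height (world z) of crate_a above 0.02 m and angle between crate_a's own z axis and vertical below 0.2 rad) or (height (world z) of crate_a above 0.04 m and angle between crate_a's own z axis and vertical below 0.5 rad) or (height (world z) of crate_b above 0.02 m and angle between crate_b's own z axis and vertical below 0.2 rad) or (height (world z) of crate_b above 0.04 m and angle between crate_b's own z axis and vertical below 0.5 rad)).
It fails at once if a small loose thing is moved more than 15 mm (distance of any of loupe, holder, jar, block from where it was at the start of the episode above 0.015 m).
It also fails if it takes over 61 s, if anything falls off the work surface, if the arm or the gripper's body presses on something with over 40 N, if the wrist force passes 120 N, or if a joint passes its speed limit or range.

## Robot

A 6-joint arm with a two-finger parallel gripper is mounted at the origin on the work surface. World frame = base frame: x ahead of the robot, y to its left, z up, the work surface at z = 0. Lengths are in mm, angles in rad, forces in N, time in s.
With the tool pointing down it reaches from about 325 to 850 mm from the base axis. Payload 4.4 kg.
Tool frame: the origin (TCP) lies at the very end of the fingers, on their centre line; the grasp point (between the pads) lies 19 mm behind it; z points along the fingers, y is the direction in which the jaws open and shut (so a half turn about z gives the same grasp; the last joint's range is limited). The gripper opens to 94 mm and grips with 3 to 60 N. Pads are 16 mm wide; open, the fingers measure 119 mm over their backs; the gripper's body (75 mm by 177 mm) begins 78 mm behind the grasp point.
Start: joints at [-1.425, 0.207, 1.542, -0, 1.393, -0.15], TCP at [168.153, -549.865, 205.447] pointing down, gripper open.
Joint ranges: [-2.73, 2.73], [-0.86, 2.22], [0.23, 2.46], [-1.11, 4.25], [0.08, 2.63], [-2.82, 2.82]. Speed limits (rad/s): [2.79, 2.79, 3.14, 3.14, 3.14, 3.14].

## Interface

Orientations are given as [roll, pitch, yaw] about the fixed x, y, z axes, in that order (R = Rz(yaw) Ry(pitch) Rx(roll)).
In Python, from station import robot gives the robot as it stands.
- The arm moves only by the tool apply_moves, never from a script. Its argument "steps" is a list that holds one entry, the list of rows, each a list of 5 numbers: the shift along the tool's x, y, z each as a share of 30 mm, from -1 to 1, then the turn about the tool's z as a share of 0.1 rad, from -1 to 1, then the opening, from 0 (shut) to 1 (fully open). In form: [[[x, y, z, twist, hand], ...]]. A call has 1 to 12 rows; each row shifts and turns the pose as measured when the row begins, along the tool's axes as they then stand; what a row does not reach is not made up. A row lasts 1/8 s, in which the tool goes at most 62.5 mm and 10.7 degrees, less where a joint would pass 70% of its speed; a pose out of reach is approached as far as the arm can. A call with a number of a shift or a turn outside -1 to 1 is refused whole. A call with a gripper value outside its range is refused whole. The fingers move at their own pace and stop on an object; "squeeze" is the grip in N (left out, the last holds). Time passes only in rows, so rows that do not move let the fingers close. It gives the time, the measured TCP pose, the force and the opening at its end, in the units of the state.
- robot.read_state(): the state, without advancing time (a new reading comes with each control period).
- robot.read_camera(name): name is "scene" or "side" or "wrist"; returns a dict with "image" (384x512x3 uint8, blue, green, red), "fx", "fy", "cx", "cy" (pixels), "eye" and "rotation" of the camera in the world; the wrist camera has in their place "hand_eye" (4x4, takes a point from camera to tool coordinates, whose origin is the TCP and whose axes are the flange's). Camera axes: x right, y down, z forward; pixel columns grow to the right and rows downward; lengths in mm; the calibration is good to about 2 mm. A picture is of the moment at which its call begins: read the wrist's pose just before it. There is no depth.
- robot.sign_off(): hands the job in, once; it reports no verdict.
Trained networks look in a picture, given as the dict that the camera call returned (one of the last four; its "shot" number tells which), for a name from the list of things; names that differ only in an ending like _2 or _b are one class to them, and where a whole thing is asked for, a point or a joint stands for the part that bears it (a point fixed in the world has none). Each returns a list of dicts, best first, with "confidence" (0 to 1); they miss things now and then, are a little off and sometimes report something else, mostly with a low value. They report only what shows in the picture. A call takes as long as a camera call. They do not tell look-alikes from the thing itself.
- robot.recognise(picture, label): "box" ([left, top, right, bottom] in pixels, round what is visible of it).
The state is a dict: "clock": time; "joint_positions": joint angles; "dq": joint speeds; "joint_efforts": joint torques, N m; "ee_pos": TCP position; "tool_rot": TCP orientation; "wrist_force": force on the tool from outside, world axes, zero at the start; "ft_torque": the same for the moment, N m; "width": finger opening in mm.
Only numpy, scipy, OpenCV 4.12 (cv2) and the standard library are available. Lean on these libraries where they do the work, as an engineer would, in place of code of your own. Each camera call takes 0.05 s, during which the arm holds its last target.

## Working session

There is one attempt and no reset: what is moved stays moved. The work goes in short steps, Python scripts to look and compute and a tool call to move; the robot and the scene stay as the last step left them, time stands still between calls to the robot, and variables do not carry over. Pictures are saved under pics/ and viewed, and the job is handed in when it is done.

Besides the shell and the picture viewer there is one more tool, called after "Call:" as a command line: name --argument value ..., lists and objects as JSON in quotes. apply_moves: Moves the arm, as the interface text tells. Its arguments: {"type":"object","properties":{"steps":{"type":"array","items":{"type":"array","items":{"type":"array","items":{"type":"number","minimum":-1,"maximum":1}}}},"squeeze":{"type":"number"}},"required":["steps"]}

```bash
mkdir -p pics; ls; cat > h.py <<'E'
import numpy as np, cv2
from station import robot
def shot(name,fn):
    p=robot.read_camera(name); cv2.imwrite('pics/'+fn,p['image']); return p
def ray(p,u,v):
    d=np.array([(u-p['cx'])/p['fx'],(v-p['cy'])/p['fy'],1.]); R=np.array(p['rotation']); return np.array(p['eye']),R@d
def onz(p,u,v,z):
    e,d=ray(p,u,v); return e+d*(z-e[2])/d[2]
def proj(p,X):
    R=np.array(p['rotation']); c=R.T@(np.array(X)-np.array(p['eye'])); return c[0]/c[2]*p['fx']+p['cx'],c[1]/c[2]*p['fy']+p['cy']
E
python3 - <<'E'
from h import *
s=robot.read_state(); print({k:np.round(v,3) for k,v in s.items()})
for n in ['scene','side']:
    p=shot(n,n+'0.png'); print(n,np.round(p['eye'],1),np.round(p['rotation'],4).tolist(),p['fx'],p['fy'],p['cx'],p['cy'])
    for l in ['crate_a','rail','loupe','holder','jar','block','stamp']:
        print(l,[(np.round(r['box'],0).tolist(),round(r['confidence'],2)) for r in robot.recognise(p,l)][:6])
E
```

```text
pics
{'clock': np.float64(0.0), 'joint_positions': array([-1.425,  0.207,  1.543, -0.   ,  1.393, -0.151]), 'dq': array([ 0.   , -0.   ,  0.   , -0.001, -0.001,  0.002]), 'joint_efforts': array([-1.0000e-03, -3.7087e+01, -2.8142e+01,  7.0000e-02,  3.6000e-02,
       -0.0000e+00]), 'ee_pos': array([ 168.025, -549.092,  204.354]), 'tool_rot': array([-3.139, -0.   ,  0.297]), 'wrist_force': array([-0.149, -0.139, -0.571]), 'ft_torque': array([ 0.016, -0.022, -0.014]), 'width': np.float64(93.781)}
scene [1081.9 -571.1  690.7] [-2.2071, 0.0032, 0.791] 358.1346850696222 358.1346850696222 254.00476502078135 186.352585465469
crate_a [([113.0, 198.0, 158.0, 272.0], 0.96), ([199.0, 205.0, 258.0, 273.0], 0.81), ([265.0, 119.0, 298.0, 165.0], 0.66), ([280.0, 157.0, 326.0, 215.0], 0.63)]
rail [([224.0, 188.0, 411.0, 362.0], 0.91), ([279.0, 157.0, 329.0, 213.0], 0.33)]
loupe [([277.0, 222.0, 292.0, 234.0], 0.6)]
holder [([197.0, 206.0, 258.0, 274.0], 0.48), ([343.0, 161.0, 358.0, 175.0], 0.43)]
jar [([145.0, 266.0, 166.0, 293.0], 0.59)]
block [([310.0, 137.0, 335.0, 162.0], 0.77)]
stamp [([114.0, 200.0, 158.0, 272.0], 0.96), ([200.0, 203.0, 257.0, 273.0], 0.56)]
side [151.4 765.5 785.9] [-2.2488, -0.0066, -2.6814] 357.5710669483721 357.5710669483721 255.86241411812694 191.41690449186845
crate_a [([197.0, 198.0, 243.0, 261.0], 0.88), ([306.0, 141.0, 350.0, 181.0], 0.88), ([246.0, 151.0, 280.0, 196.0], 0.61), ([255.0, 262.0, 293.0, 333.0], 0.59)]
rail [([109.0, 142.0, 250.0, 266.0], 0.96)]
loupe [([223.0, 194.0, 232.0, 203.0], 0.47), ([196.0, 198.0, 241.0, 259.0], 0.34)]
holder [([156.0, 292.0, 180.0, 312.0], 0.72), ([247.0, 148.0, 278.0, 197.0], 0.72), ([224.0, 191.0, 235.0, 200.0], 0.45)]
jar [([289.0, 143.0, 304.0, 164.0], 0.45)]
block [([190.0, 304.0, 223.0, 340.0], 0.57)]
stamp [([306.0, 141.0, 349.0, 184.0], 0.86), ([245.0, 149.0, 284.0, 194.0], 0.68), ([112.0, 141.0, 247.0, 267.0], 0.16)]
```

```bash
python3 - <<'E'
s=open('h.py').read()
s=s.replace("def shot","from scipy.spatial.transform import Rotation as Ro\ndef RR(r): return Ro.from_euler('xyz',r).as_matrix()\ndef shot").replace("np.array(p['rotation'])","RR(p['rotation'])")
open('h.py','w').write(s)
import cv2
for n in ['scene','side']:
    im=cv2.imread(f'pics/{n}0.png'); print(cv2.imwrite(f'pics/{n}0b.png',cv2.resize(im,(800,600),interpolation=cv2.INTER_CUBIC)))
E
```

```text
True
True
```

View pics/scene0b.png

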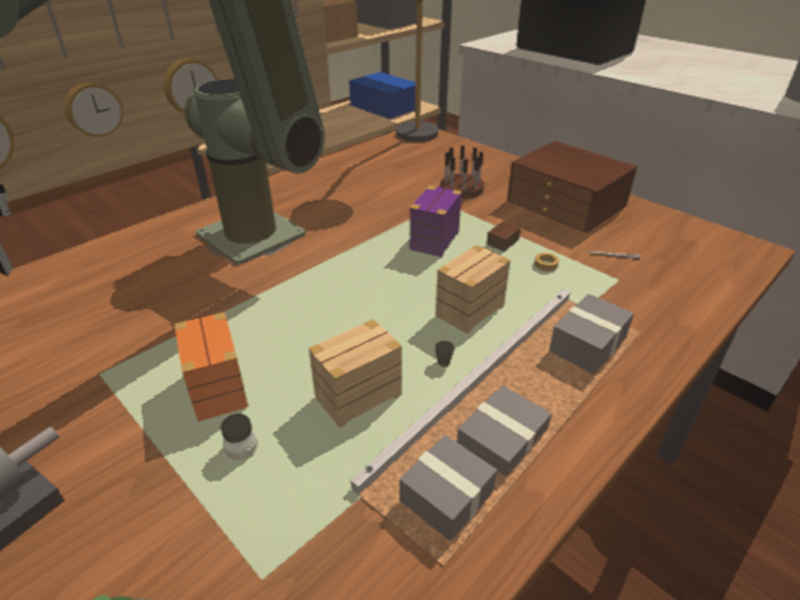

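View pics/side0b.png

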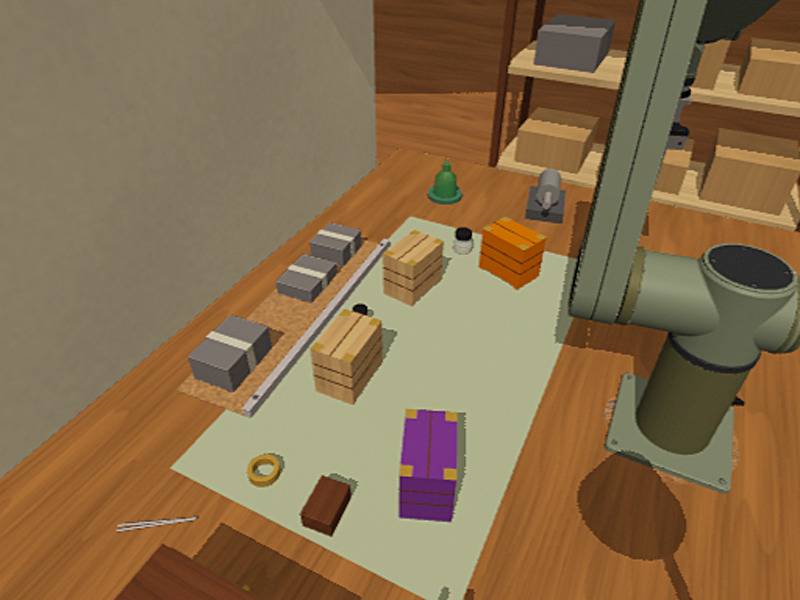

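```bash
python3 - <<'E'
import cv2,numpy as np
a=cv2.imread('pics/scene0.png'); b=cv2.imread('pics/side0.png')
def c(im,x,y,w,h,s,fn):
    o=cv2.resize(im[y:y+h,x:x+w],None,fx=s,fy=s,interpolation=cv2.INTER_CUBIC)
    for i in range(0,w,10): cv2.putText(o,str(x+i),(i*s,8),0,.3,(0,0,255),1); cv2.line(o,(i*s,10),(i*s,14),(0,0,255),1)
    for i in range(0,h,10): cv2.putText(o,str(y+i),(0,i*s+4),0,.3,(0,0,255),1)
    cv2.imwrite('pics/'+fn,o)
c(a,190,140,150,145,5,'c1.png'); c(b,190,135,120,130,5,'c2.png')
E
```

```text
(no output)
```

View pics/c1.png

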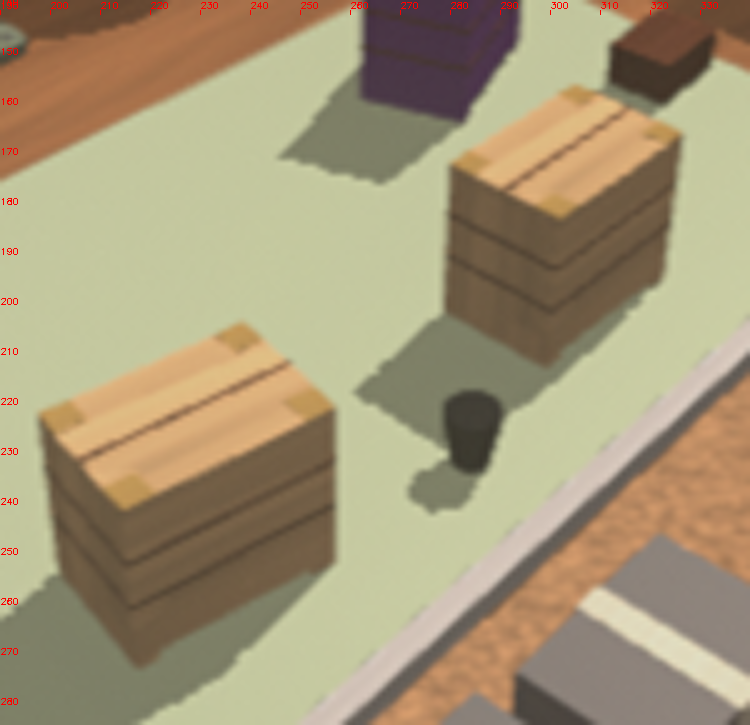

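View pics/c2.png

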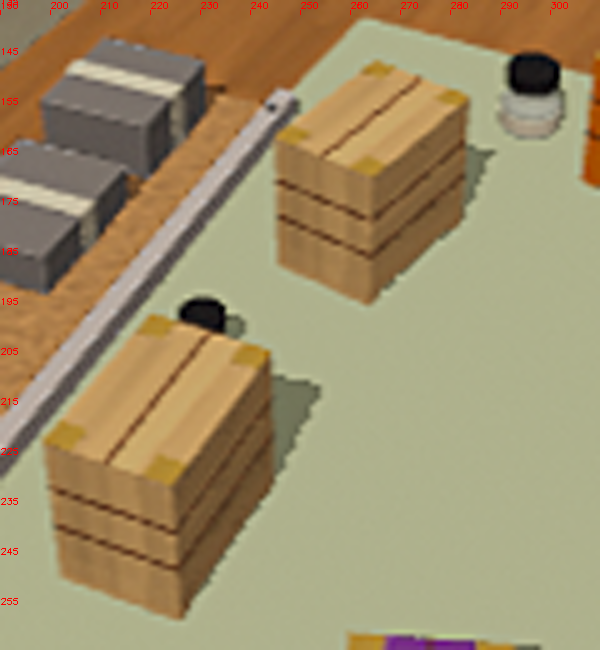

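```bash
cat > m.py <<'E'
from h import *
a=robot.read_camera('scene'); b=robot.read_camera('side')
def fit(z,*sets):
    for p,c in sets: print([np.round(onz(p,u,v,z)[:2],0).tolist() for u,v in c])
print('R');fit(110,(a,[(198,222),(238.5,204),(257,221),(215,242)]),(b,[(245.4,163),(265,147.4),(283.6,154.4),(264.4,170)]))
print('Rb');fit(0,(a,[(218,273),(256.5,253)]),(b,[(245.5,188),(264,195.5),(283,178)]))
print('L');fit(110,(a,[(280,172),(305,157),(326,166),(302,183)]),(b,[(199,223),(220,198),(244,205.6),(226,232)]))
print('Lb');fit(0,(a,[(299,213),(323,196),(279,203)]),(b,[(202,250),(227,258.5),(244,231)]))
print('rail');fit(22,(a,[(228,308),(364,187)]),(b,[(246,154.5),(159,260)]))
print('loupe');fit(19,(a,[(284.5,228)]),(b,[(230,198)]))
print('jar');fit(27,(a,[(155.5,279.5)]),(b,[(296,154)]))
print('holder');fit(9,(a,[(350,168)]),(b,[(168,302)]))
print('block');fit(17,(a,[(322,150)]),(b,[(207,322)]))
E
python3 m.py
python3 - <<'E'
import cv2
for n,f in [('scene',(215,175,160,150)),('side',(145,140,120,135))]:
    im=cv2.imread(f'pics/{n}0.png');x,y,w,h=f
    o=cv2.resize(im[y:y+h,x:x+w],None,fx=4,fy=4,interpolation=cv2.INTER_CUBIC)
    for i in range(0,w,10): cv2.putText(o,str(x+i),(i*4,8),0,.3,(0,0,255),1)
    for i in range(0,h,10): cv2.putText(o,str(y+i),(0,i*4+4),0,.3,(0,0,255),1)
    cv2.imwrite(f'pics/r_{n}.png',o)
E
```

```text
R
[[529.0, -217.0], [548.0, -101.0], [627.0, -114.0], [610.0, -231.0]]
[[619.0, -108.0], [602.0, -227.0], [525.0, -215.0], [545.0, -101.0]]
Rb
[[607.0, -228.0], [627.0, -115.0]]
[[622.0, -112.0], [545.0, -104.0], [526.0, -227.0]]
L
[[525.0, 82.0], [524.0, 197.0], [600.0, 202.0], [604.0, 85.0]]
[[597.0, 203.0], [601.0, 87.0], [522.0, 85.0], [515.0, 200.0]]
Lb
[[603.0, 86.0], [604.0, 202.0], [530.0, 79.0]]
[[599.0, 203.0], [518.0, 198.0], [526.0, 79.0]]
rail
[[711.0, -286.0], [682.0, 305.0]]
[[705.0, -275.0], [672.0, 302.0]]
loupe
[[628.0, -9.0]]
[[631.0, -20.0]]
jar
[[538.0, -357.0]]
[[529.0, -360.0]]
holder
[[582.0, 384.0]]
[[576.0, 393.0]]
block
[[448.0, 403.0]]
[[456.0, 399.0]]
```

View pics/r_scene.png

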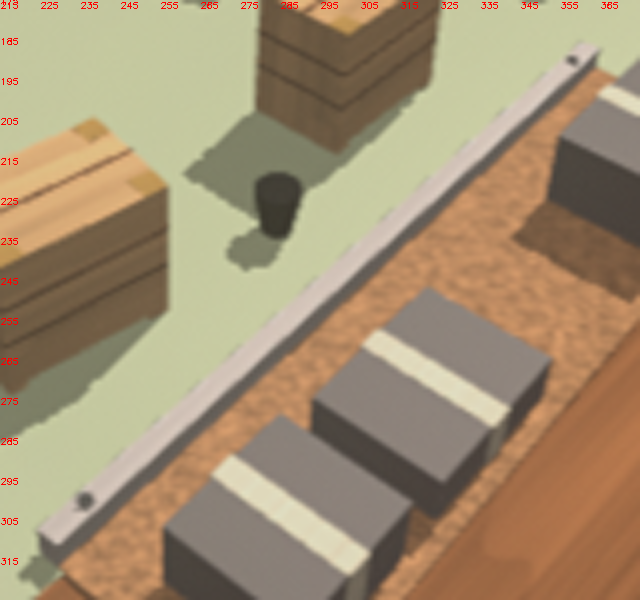

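View pics/r_side.png

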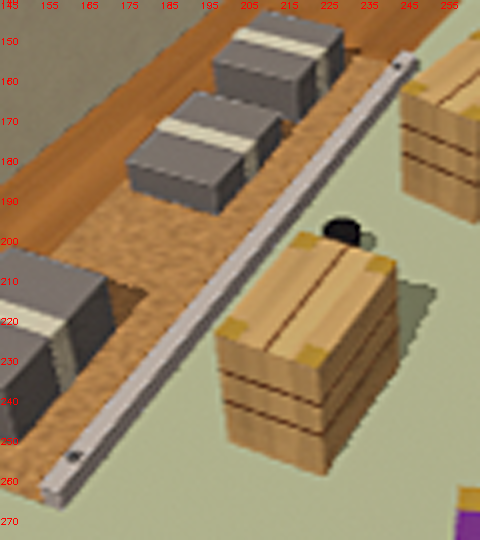

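Call:
apply_moves --steps '[[[0.95,-0.35,0,0,0.6],[0.95,-0.35,0,0,0.6],[0.95,-0.35,0,0,0.6],[0.95,-0.35,0,0,0.6],[0.95,-0.35,0,0,0.6],[0.95,-0.35,0,0,0.6],[0.95,-0.35,0,0,0.6],[0.95,-0.35,0,0,0.6],[0.95,-0.35,0,0,0.6],[0.95,-0.35,0,0,0.6]]]'

```text
clock: 2.15
ee_pos: [416.1, -362.9, 206.1]
tool_rot: [3.139, -0.0, 0.292]
wrist_force: [-0.7, -0.2, 0.6]
width: 56.7
```

```bash
python3 - <<'E'
from h import *
a=robot.read_camera('scene'); b=robot.read_camera('side')
for p,c in ((a,[(236,300),(358,190)]),(b,[(244,156.5),(163.5,254)])): print([np.round(onz(p,u,v,22)[:2],1).tolist() for u,v in c])
E
```

```text
[[707.8, -259.9], [677.5, 278.3]]
[[705.0, -259.2], [674.6, 279.3]]
```

Call:
apply_moves --steps '[[[0.92,-0.35,0,0,0.6],[0.92,-0.35,0,0,0.6],[0.92,-0.35,0,0,0.6],[0.92,-0.35,0,0,0.6],[0.92,-0.35,0,0,0.6],[0.92,-0.35,0,0,0.6],[0.92,-0.35,0,0,0.6],[0.92,-0.35,0,0,0.6],[0.92,-0.35,0,0,0.6],[0,0,0,1,0.6],[0,0,0,1,0.6],[0,0,0,1,0.6]]]'

```text
clock: 3.75
ee_pos: [628.6, -204.8, 204.3]
tool_rot: [3.133, 0.003, -0.021]
wrist_force: [0.2, -0.5, 0.6]
width: 56.2
```

Call:
apply_moves --steps '[[[1,-0.9,0,0,0.6],[0,0,0,0.7,0.6],[0,0,0,0.65,0.6],[0,0,0.8,0,0.6],[0,0,0.8,0,0.6],[0,0,0.8,0,0.6],[0,0,0.8,0,0.6],[0,0,0.4,0,0.6]]]'

```text
clock: 4.75
ee_pos: [657.7, -188.8, 94.2]
tool_rot: [3.128, 0.001, -0.167]
wrist_force: [-0.6, -0.3, 0.4]
width: 56.3
```

```bash
python3 - <<'E'
from h import *
a=shot('scene','s1.png')
im=cv2.resize(a['image'],(800,600)); cv2.imwrite('pics/s1.png',im)
E
```

```text
(no output)
```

View pics/s1.png

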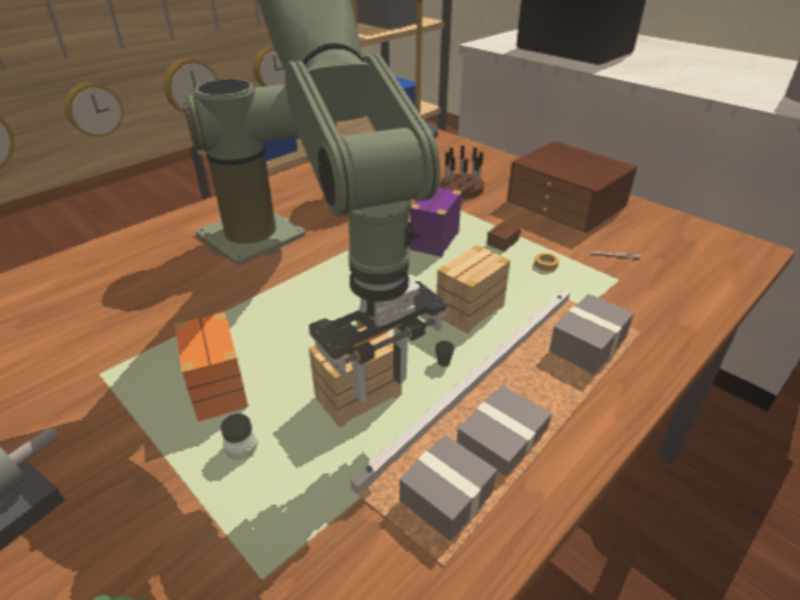

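Call:
apply_moves --steps '[[[-0.5,-0.35,0,0,0.6],[-0.4,0,0,0,0.6],[-0.25,0,0,0,0.6],[-0.3,0,-0.05,0,0.6],[-0.3,0,-0.2,0,0.6],[-0.3,0,-0.2,0,0.6]]]'

```text
clock: 5.55
ee_pos: [599.3, -170.9, 111.1]
tool_rot: [3.125, -0.008, -0.169]
wrist_force: [0.8, -0.4, -0.4]
width: 56.2
```

```bash
python3 - <<'E'
from h import *
a=shot('side','s2.png')
im=cv2.resize(a['image'][100:300,150:350],(800,800),interpolation=cv2.INTER_CUBIC)[:600]; cv2.imwrite('pics/s2.png',im)
E
```

```text
(no output)
```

View pics/s2.png

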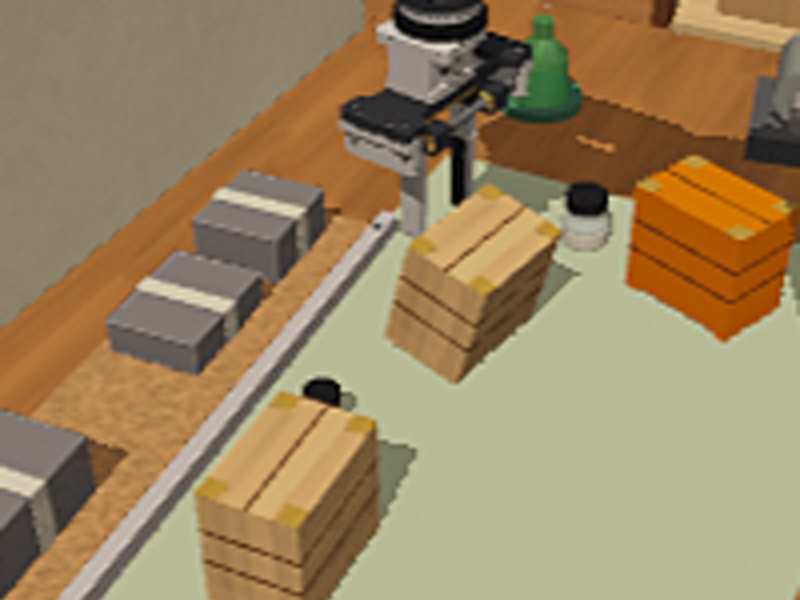

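Call:
apply_moves --steps '[[[-0.35,0,-0.12,0,0.6],[-0.35,0,-0.1,0,0.6],[-0.35,0,-0.08,0,0.6],[-0.35,0,-0.03,0,0.6],[-0.35,0,0,0,0.6],[-0.35,0,0,0,0.6],[-0.35,0,0.05,0,0.6]]]'

```text
clock: 6.48
ee_pos: [521.1, -157.6, 121.1]
tool_rot: [3.124, -0.008, -0.169]
wrist_force: [-0.5, 0.2, 1.6]
width: 56.6
```

```bash
python3 - <<'E'
from h import *
a=shot('side','s3.png')
im=cv2.resize(a['image'][100:300,150:350],(800,800),interpolation=cv2.INTER_CUBIC)[:600]; cv2.imwrite('pics/s3.png',im)
E
```

```text
(no output)
```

View pics/s3.png

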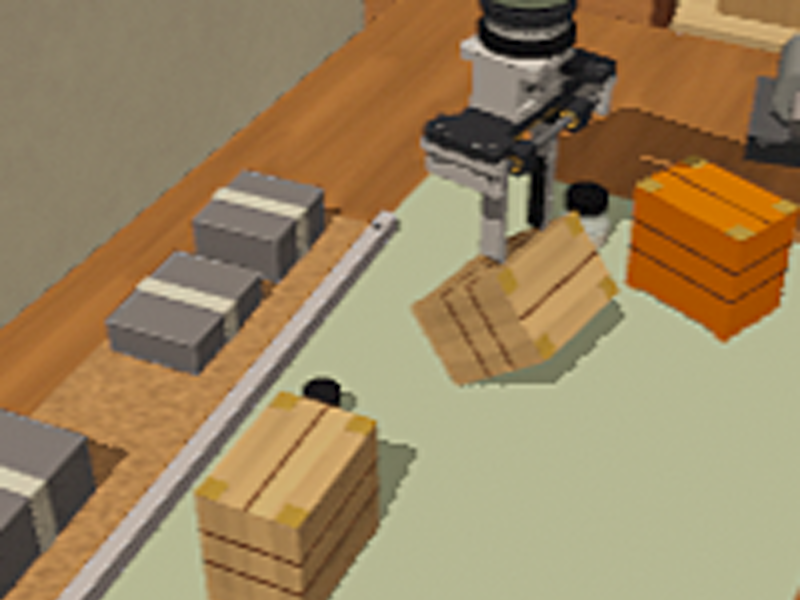

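Call:
apply_moves --steps '[[[-0.35,0,0.05,0,0.6],[-0.35,0,0.1,0,0.6],[-0.35,0,0.1,0,0.6],[-0.2,0,0,0,0.6],[0,0,-1,0,0.6],[0,0,-1,0,0.6],[0,0,-1,0,0.6],[0,0,0,0,0.6]]]'

```text
clock: 7.52
ee_pos: [476.7, -147.8, 201.8]
tool_rot: [3.127, 0.001, -0.169]
wrist_force: [0.3, -0.3, 0.6]
width: 56.6
```

```bash
python3 - <<'E'
from h import *
a=shot('side','s4.png')
im=cv2.resize(a['image'][100:300,150:350],(800,800),interpolation=cv2.INTER_CUBIC)[:600]; cv2.imwrite('pics/s4.png',im)
E
```

```text
(no output)
```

View pics/s4.png

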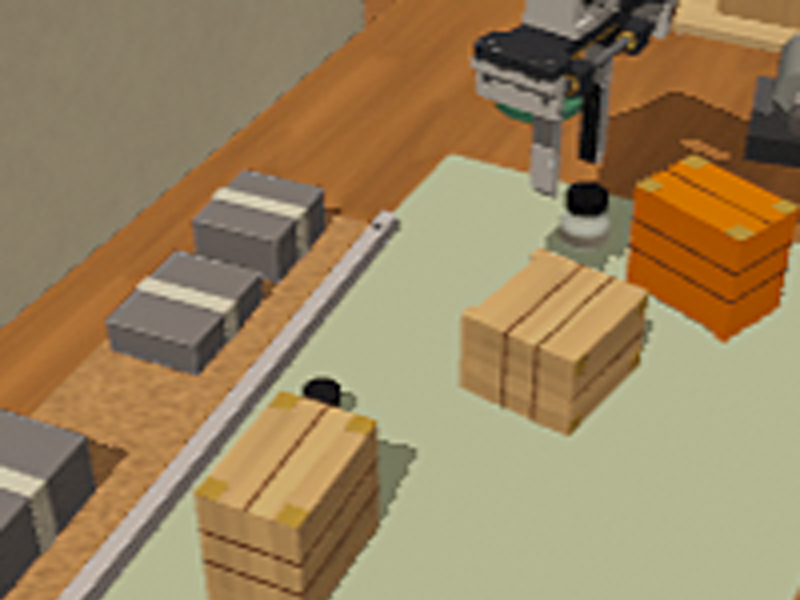

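Call:
apply_moves --steps '[[[0.34,-0.95,0,0,0.6],[0.34,-0.95,0,0,0.6],[0.34,-0.95,0,0,0.6],[0.34,-0.95,0,0,0.6],[0.34,-0.95,0,0,0.6],[0.34,-0.95,0,0,0.6],[0.34,-0.95,0,0,0.6],[0.34,-0.95,0,0,0.6],[0.34,-0.95,0,0,0.6],[0.34,-0.95,0,0,0.6],[0,0,0,-1,0.6],[0,0,0,-1,0.6]]]'

```text
clock: 9.07
ee_pos: [612.4, 125.9, 163.3]
tool_rot: [3.134, 0.052, 0.035]
wrist_force: [-0.6, -2.1, -0.0]
width: 56.5
```

```bash
python3 - <<'E'
from h import *
a=shot('scene','s5.png')
im=cv2.resize(a['image'][120:320,150:350],(800,800),interpolation=cv2.INTER_CUBIC)[:600]; cv2.imwrite('pics/s5.png',im)
print([(np.round(r['box']).tolist(),r['confidence']) for r in robot.recognise(a,'stamp')])
E
```

```text
[([180.0, 192.0, 238.0, 253.0], 0.87), ([115.0, 196.0, 159.0, 272.0], 0.79)]
```

View pics/s5.png

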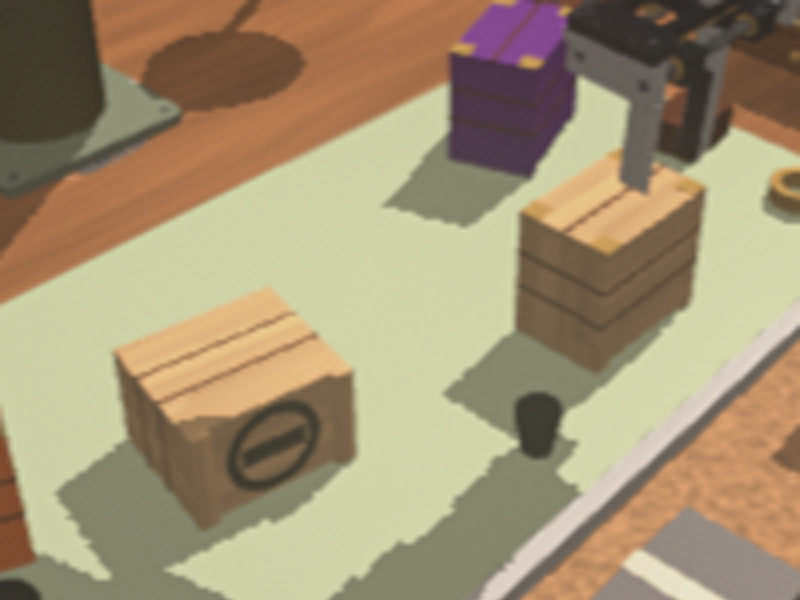

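Call:
apply_moves --steps '[[[0,0,0,0,0.6],[0,0,0,0,0.6]]]'

```text
clock: 9.43
ee_pos: [611.0, 125.3, 161.1]
tool_rot: [3.134, 0.055, 0.028]
wrist_force: [0.3, -0.1, -0.4]
width: 56.4
```

Call:
apply_moves --steps '[[[0.6,-0.35,-0.4,0,0.6],[0.6,-0.35,-0.2,0,0.6],[0.2,0,0,0,0.6],[0,0,0,0,0.6]]]'

```text
clock: 9.93
ee_pos: [653.1, 146.7, 175.8]
tool_rot: [3.133, 0.058, 0.024]
wrist_force: [0.6, -0.5, 0.4]
width: 56.2
```

Call:
apply_moves --steps '[[[0,0,0.8,0,0.6],[0,0,0.8,0,0.6],[0,0,0.8,0,0.6],[0,0,0.3,0,0.6]]]'

```text
clock: 10.42
ee_pos: [646.6, 143.8, 93.5]
tool_rot: [3.132, 0.058, 0.022]
wrist_force: [-0.6, -0.4, 0.7]
width: 56.6
```

Call:
apply_moves --steps '[[[-0.5,0,0.03,0,0.6],[-0.4,0,0.03,0,0.6],[-0.3,0,0,0,0.6],[-0.3,0,-0.05,0,0.6],[-0.3,0,-0.15,0,0.6],[-0.3,0,-0.15,0,0.6]]]'

```text
clock: 11.18
ee_pos: [586.2, 141.6, 110.1]
tool_rot: [3.132, 0.046, 0.021]
wrist_force: [0.7, -0.9, -0.4]
width: 56.7
```

```bash
python3 - <<'E'
from h import *
a=shot('side','s6.png')
im=cv2.resize(a['image'][130:330,130:330],(800,800),interpolation=cv2.INTER_CUBIC)[:600]; cv2.imwrite('pics/s6.png',im)
E
```

```text
(no output)
```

View pics/s6.png

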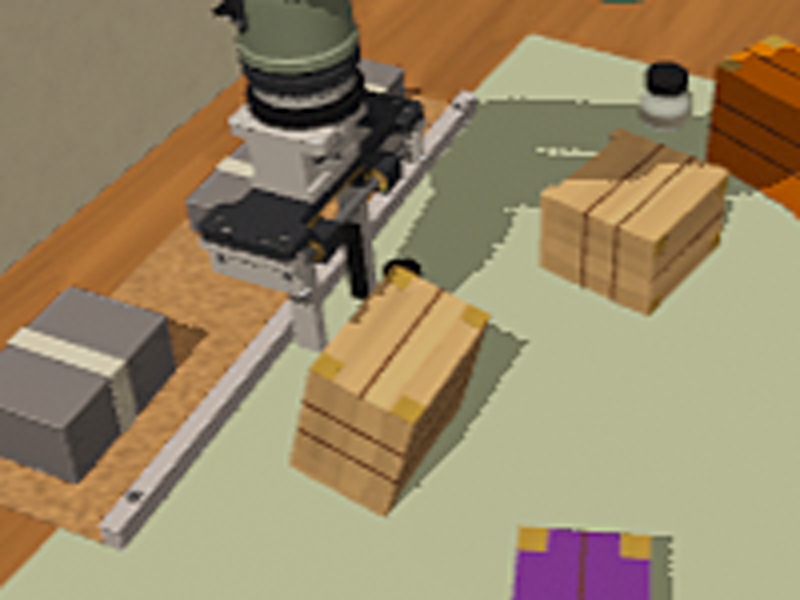

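Call:
apply_moves --steps '[[[-0.35,0,-0.1,0,0.6],[-0.35,0,-0.08,0,0.6],[-0.35,0,-0.06,0,0.6],[-0.35,0,0,0,0.6],[-0.35,0,0.04,0,0.6],[-0.35,0,0.04,0,0.6],[-0.35,0,0.08,0,0.6],[-0.35,0,0.08,0,0.6],[-0.35,0,0.12,0,0.6],[-0.25,0,0.08,0,0.6],[0,0,0,0,0.6]]]'

```text
clock: 12.6
ee_pos: [471.5, 139.4, 107.3]
tool_rot: [3.132, 0.055, 0.021]
wrist_force: [-0.2, -0.4, -0.0]
width: 56.9
```

```bash
python3 - <<'E'
from h import *
a=shot('side','s7.png')
im=cv2.resize(a['image'][130:330,130:330],(800,800),interpolation=cv2.INTER_CUBIC)[:600]; cv2.imwrite('pics/s7.png',im)
E
```

```text
(no output)
```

View pics/s7.png

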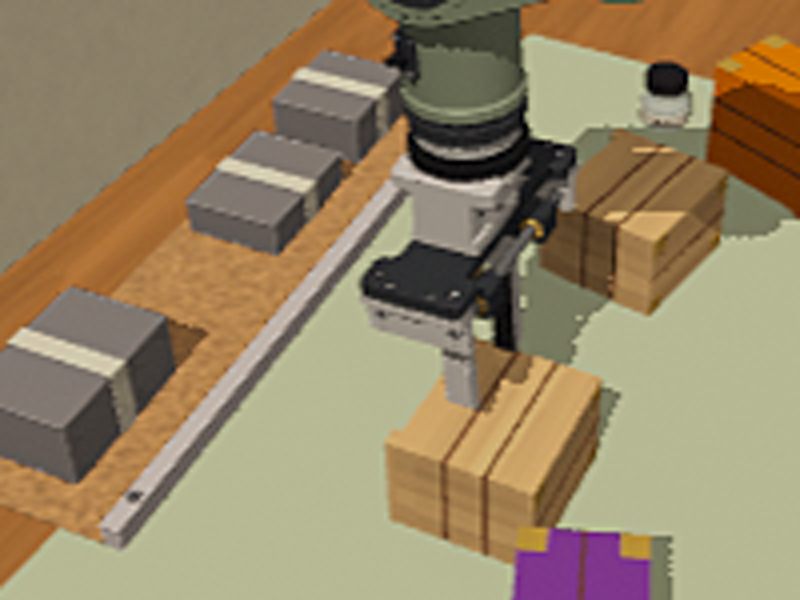

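Call:
apply_moves --steps '[[[0,0,-1,0,0.9],[0,0,-1,0,0.9],[0,0,-1,0,0.9],[-1,0.5,0,0,0.9],[-1,0.5,0,0,0.9],[-0.5,0.5,0,0,0.9]]]'

```text
clock: 13.4
ee_pos: [405.2, 93.2, 205.9]
tool_rot: [3.132, 0.05, 0.022]
wrist_force: [-0.4, -0.1, 2.0]
width: 84.4
```

```bash
python3 - <<'E'
from h import *
def c(im,x,y,w,h,s,fn):
    o=cv2.resize(im[y:y+h,x:x+w],None,fx=s,fy=s,interpolation=cv2.INTER_CUBIC)
    for i in range(0,w,10): cv2.putText(o,str(x+i),(i*s,8),0,.3,(0,0,255),1); cv2.line(o,(i*s,10),(i*s,14),(0,0,255),1)
    for i in range(0,h,10): cv2.putText(o,str(y+i),(0,i*s+4),0,.3,(0,0,255),1)
    cv2.imwrite('pics/'+fn,o)
c(shot('scene','x.png')['image'],150,150,180,110,4,'c3.png')
c(shot('side','y.png')['image'],200,140,130,140,4,'c4.png')
E
```

```text
(no output)
```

View pics/c3.png

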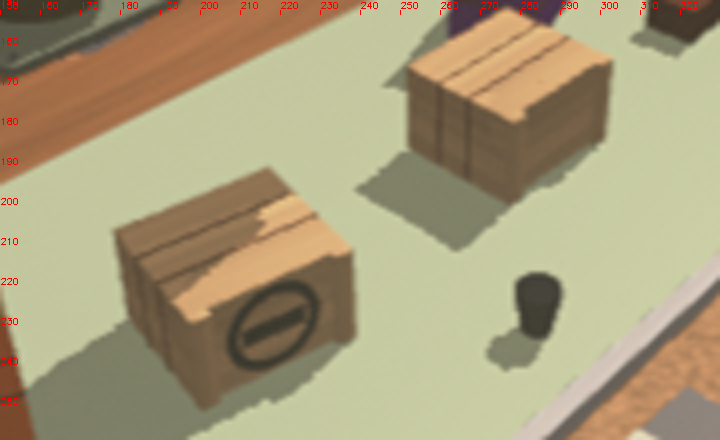

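View pics/c4.png

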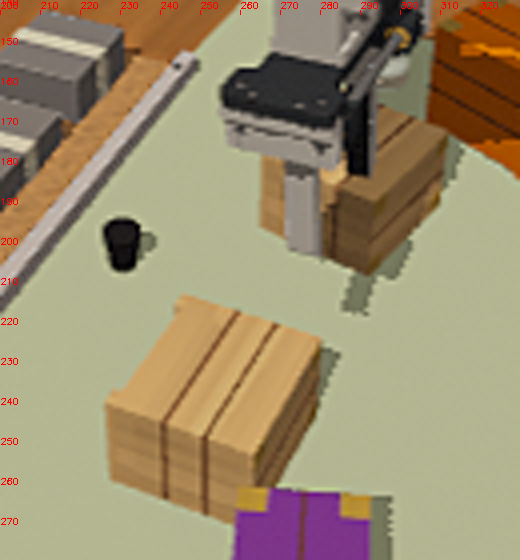

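```bash
python3 - <<'E'
from h import *
a=robot.read_camera('scene'); b=robot.read_camera('side')
for p,c in ((a,[(178,207),(217,191.5),(238.5,213),(203,230.5)]),(b,[(292.5,187),(311.7,172.5),(265.5,179.5)])): print([np.round(onz(p,u,v,80)[:2],1).tolist() for u,v in c])
print('bottom',np.round(onz(a,201.5,252,0),0),np.round(onz(a,238.5,235,0),0),'stamp',np.round(onz(a,218.2,231.2,40),0))
E
```

```text
[[415.5, -199.8], [436.4, -82.2], [547.3, -102.1], [534.0, -208.7]]
[[441.9, -95.1], [413.6, -198.3], [536.0, -92.2]]
bottom [ 523. -214.    0.] [ 545. -103.    0.] stamp [ 528. -158.   40.]
```

Call:
apply_moves --steps '[[[-0.1,0.6,0,0,0.6],[-0.1,0.6,0,0,0.6],[-0.1,0.6,0,0,0.6],[-0.1,0.6,0,0,0.6],[-0.1,0.6,0,0,0.6],[-0.1,0.6,0,0,0.6]]]'

```text
clock: 14.35
ee_pos: [396.6, -14.7, 207.8]
tool_rot: [3.134, 0.047, 0.027]
wrist_force: [0.3, 0.2, -0.4]
width: 56.8
```

Call:
apply_moves --steps '[[[-0.3,0.95,0,0,0.6],[-0.2,0.95,0,0,0.6],[-0.2,0.95,0,0,0.6],[0,0.95,0,0,0.6],[0,0,0,0,0.6]]]'

```text
clock: 14.98
ee_pos: [383.6, -133.1, 209.9]
tool_rot: [3.135, 0.045, 0.028]
wrist_force: [0.2, 0.9, 0.3]
width: 56.4
```

Call:
apply_moves --steps '[[[0,0,0,-1,0.6],[0,0,0,-1,0.6],[0,0,0,0,0.6]]]'

```text
clock: 15.35
ee_pos: [385.4, -130.9, 209.4]
tool_rot: [-3.136, 0.045, 0.235]
wrist_force: [-0.7, 0.5, -0.1]
width: 56.4
```

```bash
python3 - <<'E'
from h import *
s=robot.read_state(); print({k:np.round(v,3) for k,v in s.items()})
E
```

```text
{'clock': np.float64(15.35), 'joint_positions': array([-0.518, -0.138,  1.889, -0.027,  1.426,  0.822]), 'dq': array([ 0.012,  0.008, -0.005,  0.005,  0.002,  0.005]), 'joint_efforts': array([ -0.155, -22.126, -28.074,  -0.048,   0.098,  -0.187]), 'ee_pos': array([ 385.352, -130.85 ,  209.448]), 'tool_rot': array([-3.136,  0.045,  0.235]), 'wrist_force': array([-0.694,  0.505, -0.093]), 'ft_torque': array([0.006, 0.046, 0.009]), 'width': np.float64(56.407)}
```

Call:
apply_moves --steps '[[[0,0,0,1,0.6],[0,0,0,1,0.6],[0,0,0,1,0.6],[0,0,0,1,0.6],[0,0,0,0,0.6]]]'

```text
clock: 15.98
ee_pos: [387.1, -127.0, 209.1]
tool_rot: [3.131, 0.044, -0.181]
wrist_force: [-0.3, 0.2, 0.3]
width: 55.9
```

Call:
apply_moves --steps '[[[0.9,-0.2,0,0,0.6],[0.9,-0.2,0,0,0.6],[0.9,-0.2,0,0,0.6],[0.9,-0.2,0,0,0.6]]]'

```text
clock: 16.48
ee_pos: [500.4, -120.8, 204.1]
tool_rot: [3.132, 0.043, -0.178]
wrist_force: [0.4, 0.6, 0.5]
width: 56.2
```

Call:
apply_moves --steps '[[[-0.9,0.2,0,0,0.6],[-0.9,0.2,0,0,0.6],[-0.9,0.2,0,0,0.6],[-0.9,0.2,0,0,0.6]]]'

```text
clock: 16.98
ee_pos: [390.7, -123.7, 206.7]
tool_rot: [3.134, 0.048, -0.169]
wrist_force: [0.1, -0.1, -0.3]
width: 55.9
```

Call:
apply_moves --steps '[[[0.1,0.65,0,0,0.6],[0,0,0.9,0,0.6],[0,0,0.9,0,0.6],[0,0,0.9,0,0.6],[0,0,0.9,0,0.6],[0,0,0.9,0,0.6],[0,0,0.9,0,0.6],[0,0,0.5,0,0.6]]]'

```text
clock: 17.98
ee_pos: [384.9, -142.5, 27.2]
tool_rot: [3.133, 0.04, -0.16]
wrist_force: [-0.0, -0.6, -0.4]
width: 56.2
```

```bash
python3 - <<'E'
from h import *
a=shot('side','y.png')
o=cv2.resize(a['image'][120:270,200:380],(720,600),interpolation=cv2.INTER_CUBIC); cv2.imwrite('pics/c5.png',o)
E
```

```text
(no output)
```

View pics/c5.png

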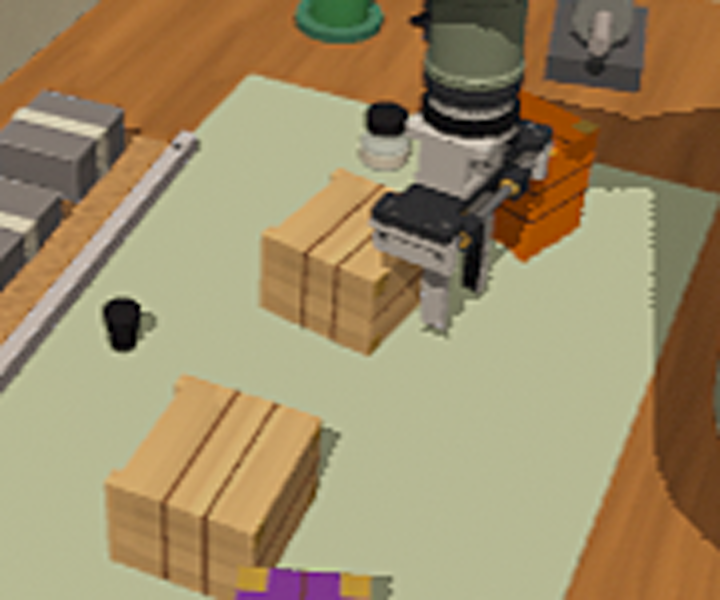

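Call:
apply_moves --steps '[[[0.3,0,0.4,0,0.6],[0.4,0,0,0,0.6],[0.4,0,0,-0.2,0.6],[0.4,0,-0.02,-0.3,0.6],[0.4,0,-0.02,-0.3,0.6],[0.4,0,-0.02,-0.3,0.6],[0.4,0,-0.02,-0.3,0.6]]]'

```text
clock: 18.9
ee_pos: [468.2, -151.8, 14.5]
tool_rot: [3.14, 0.045, -0.008]
wrist_force: [-3.1, -1.2, 0.9]
width: 56.3
```

```bash
python3 - <<'E'
from h import *
a=shot('side','y.png')
o=cv2.resize(a['image'][120:270,200:380],(720,600),interpolation=cv2.INTER_CUBIC); cv2.imwrite('pics/c6.png',o)
a=shot('scene','x.png')
o=cv2.resize(a['image'][150:300,150:330],(720,600),interpolation=cv2.INTER_CUBIC); cv2.imwrite('pics/c7.png',o)
E
```

```text
(no output)
```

View pics/c6.png

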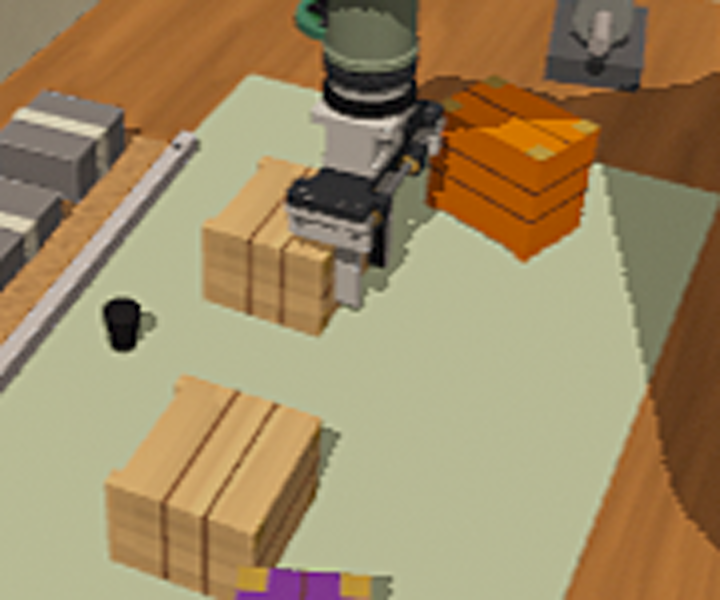

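View pics/c7.png

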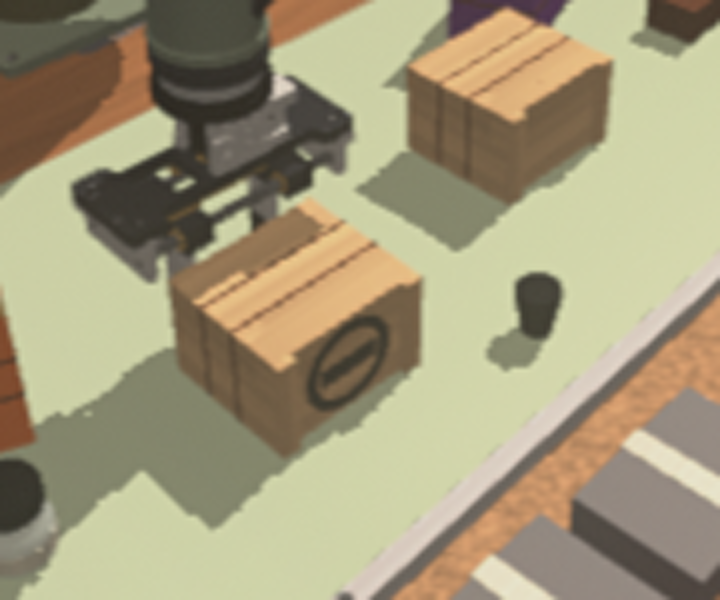

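Call:
apply_moves --steps '[[[0.4,0,-0.01,-0.2,0.6],[0.4,0,-0.01,-0.2,0.6],[0.4,0,-0.01,-0.1,0.6],[0.4,0,-0.01,-0.1,0.6],[0.4,0,-0.01,0,0.6],[0.4,0,-0.01,0,0.6]]]'

```text
clock: 19.75
ee_pos: [544.2, -149.0, 13.1]
tool_rot: [-3.14, 0.046, 0.055]
wrist_force: [-4.2, -0.4, 3.6]
width: 56.2
```

```bash
python3 - <<'E'
from h import *
a=shot('scene','x.png')
o=cv2.resize(a['image'][170:320,180:360],(720,600),interpolation=cv2.INTER_CUBIC); cv2.imwrite('pics/c8.png',o)
E
```

```text
(no output)
```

View pics/c8.png

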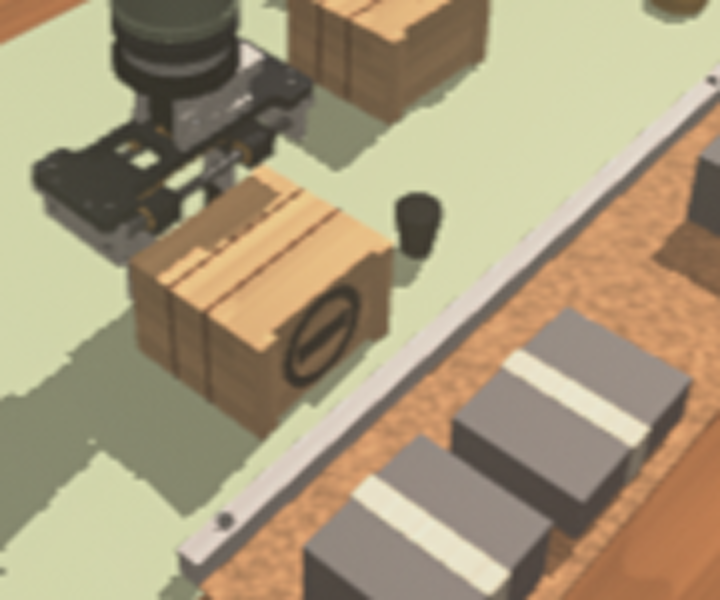

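Call:
apply_moves --steps '[[[0.35,0,-0.02,0,0.6],[0.3,0,-0.02,0,0.6],[0.15,0,-0.01,0,0.6],[0.15,0,-0.01,0,0.6]]]'

```text
clock: 20.3
ee_pos: [569.4, -147.7, 13.0]
tool_rot: [-3.139, 0.06, 0.057]
wrist_force: [-22.9, -2.9, 15.9]
width: 56.5
```

```bash
python3 - <<'E'
from h import *
a=shot('scene','x.png')
o=cv2.resize(a['image'][170:320,180:360],(720,600),interpolation=cv2.INTER_CUBIC); cv2.imwrite('pics/c9.png',o)
b=shot('side','y.png')
o=cv2.resize(b['image'][120:240,200:344],(720,600),interpolation=cv2.INTER_CUBIC); cv2.imwrite('pics/c10.png',o)
E
```

```text
(no output)
```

View pics/c9.png

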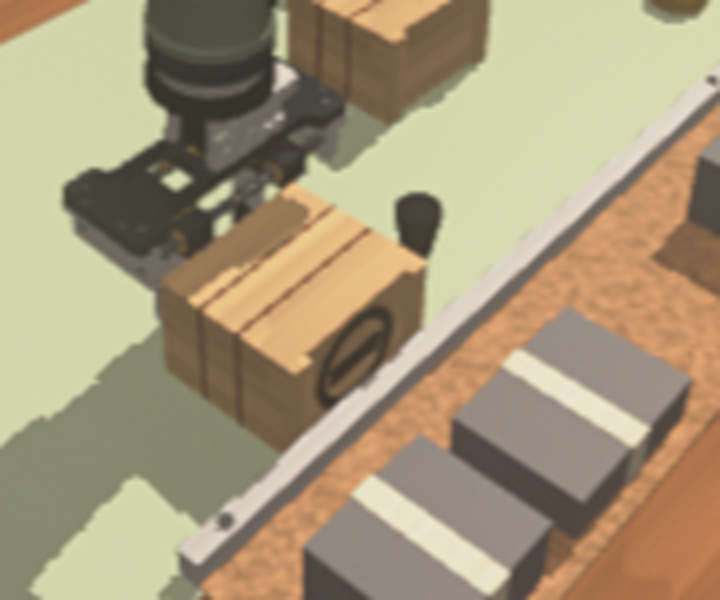

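View pics/c10.png

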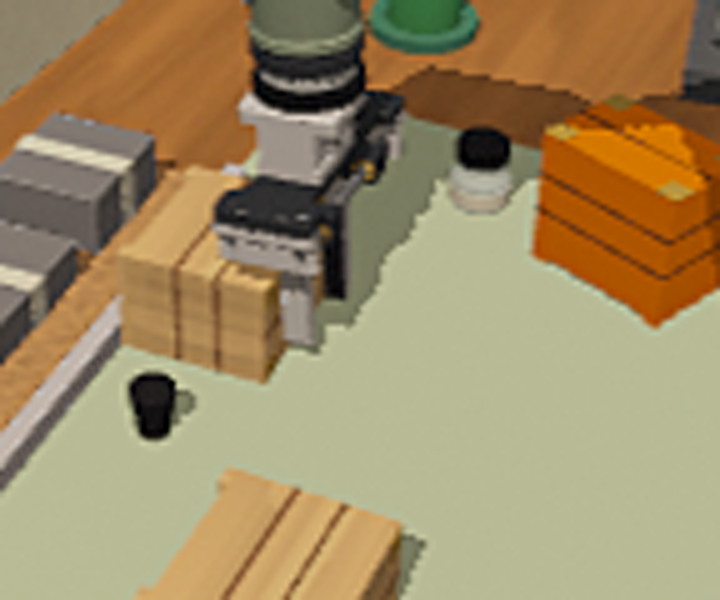

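Call:
apply_moves --steps '[[[0.1,0,0,0,0.6],[-0.1,0,0,0,0.6],[-0.3,0,0,0,0.6],[-0.8,0,0,0,0.6],[-0.9,0,-0.2,0,0.6],[-0.9,0,-0.5,0,0.6],[-0.9,0,-0.8,0,0.6],[-0.5,0,-0.9,0,0.6],[-0.5,0,-0.9,0,0.6],[0,0,-0.9,0,0.6]]]'

```text
clock: 21.65
ee_pos: [426.6, -154.8, 149.0]
tool_rot: [-3.138, 0.059, 0.056]
wrist_force: [1.4, -0.2, -0.4]
width: 56.4
```

```bash
python3 - <<'E'
from h import *
def c(im,x,y,w,h,s,fn):
    o=cv2.resize(im[y:y+h,x:x+w],None,fx=s,fy=s,interpolation=cv2.INTER_CUBIC)
    for i in range(0,w,10): cv2.putText(o,str(x+i),(i*s,8),0,.3,(0,0,255),1); cv2.line(o,(i*s,10),(i*s,14),(0,0,255),1)
    for i in range(0,h,10): cv2.putText(o,str(y+i),(0,i*s+4),0,.3,(0,0,255),1)
    cv2.imwrite('pics/'+fn,o)
c(shot('scene','x.png')['image'],205,200,120,110,5,'d1.png')
c(shot('side','y.png')['image'],205,130,120,110,5,'d2.png')
E
```

```text
(no output)
```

View pics/d1.png

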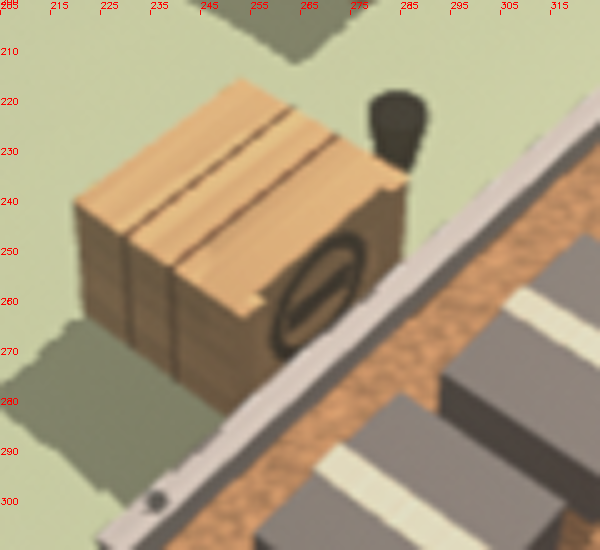

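View pics/d2.png

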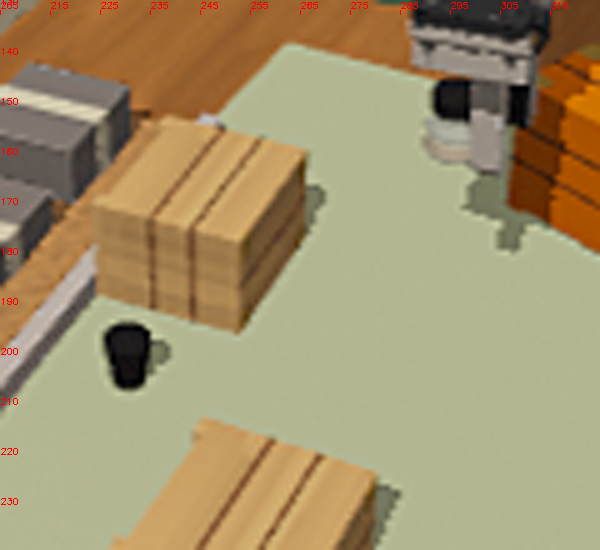

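```bash
python3 - <<'E'
from h import *
a=robot.read_camera('scene'); b=robot.read_camera('side')
y=.0563; o=np.array([691,10]); X=np.array([np.cos(y),np.sin(y)]);Y=np.array([-X[1],X[0]])
for p,c in ((a,[(220,240),(253,215.6),(286.4,235.4),(253.6,263.6)]),(b,[(266.4,160.4),(253.6,178),(224.2,171),(237,153.2)])):
    P=[onz(p,u,v,80)[:2] for u,v in c]; print([np.round([(q-o)@X,(q-o)@Y],1).tolist() for q in P])
for p,n in((a,'s'),(b,'d')):
    for l in ['loupe','jar','holder','block','crate_a']: print(l,[(np.round(r['box'],0).tolist(),round(r['confidence'],2)) for r in robot.recognise(p,l)][:3])
for p,c in((a,[(237,150)]),):pass
E
```

```text
[[-114.1, -204.2], [-114.7, -86.2], [-5.8, -86.0], [-5.2, -205.0]]
[[-121.5, -198.6], [-121.4, -85.2], [-14.5, -81.6], [-6.5, -199.0]]
loupe [([283.0, 222.0, 289.0, 234.0], 0.65), ([144.0, 266.0, 166.0, 292.0], 0.59)]
jar [([144.0, 266.0, 165.0, 295.0], 0.93)]
holder [([342.0, 162.0, 356.0, 175.0], 0.73)]
block [([312.0, 144.0, 335.0, 160.0], 0.61)]
crate_a [([218.0, 216.0, 284.0, 283.0], 0.9), ([252.0, 155.0, 304.0, 201.0], 0.87), ([264.0, 120.0, 298.0, 163.0], 0.67)]
loupe []
jar [([287.0, 144.0, 299.0, 164.0], 0.7)]
holder [([155.0, 292.0, 179.0, 309.0], 0.77)]
block [([194.0, 306.0, 224.0, 341.0], 0.82)]
crate_a [([222.0, 214.0, 280.0, 272.0], 0.85), ([226.0, 156.0, 264.0, 194.0], 0.67), ([254.0, 262.0, 292.0, 334.0], 0.62)]
```

```bash
python3 - <<'E'
from h import *
print(robot.sign_off())
E
```

```text
the job is handed in; nothing more can be done
None
```

I tipped both crates towards the robot, pushing high on their far walls. The stamp was on the right-hand crate. I then pushed that crate low along the bench, turning it to match the rail, until it met the rail with about 23 N at the wrist. I backed off and handed the job in at about 22 s of the 61 s.

**Stamped crate:** In the rail's frame its underside is at x ≈ -5.5 mm from the scene camera and -6.5 to -14.5 mm from the side camera. The near face is at -8 mm and the allowed range is -18 to 0. The scene camera shows it parallel to within about 0.01 rad, and the side camera's two underside corners differ by about 0.07 rad; the limit is 0.10. Its position along the rail is y ≈ -143 mm.

**Other crate:** It lies where it fell, estimated about 60 mm from where it stood (not measured exactly).

**Loose things:** The recognised boxes changed by only a few pixels. The loupe, now partly hidden behind the crate in the scene view, was not found in the side view by the network, but the picture shows it where it was.

**Disagreements:**
- The two cameras differ by about 7 mm along x.
- The tool picked up an unexplained 0.05 rad tilt part-way through. It did no visible harm.

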